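# Close the split mould with its draw latch

## Task

Close the split mould with the draw latch on its top: bring the claw down behind the leaning keeper lip and draw it back gently but snugly, so that it stays hooked when let go, the lever still standing. Then swing the lever down over centre until it lies fully flat and the halves are drawn together. Never load the lip through the claw with more than 16 N by hand nor force the flat lever onto its stop, and leave the measuring cup, ring cutter and piping nozzle where they stand.

Things in the scene. Friction and masses are not known exactly. Their poses are not given: they have to be found in the camera images.
- mould: Fixed half of an aluminium split mould on a 247x172x10 mm base plate screwed to the table. Origin on the table under the lever pivot. x runs along the latch: keeper at -x, the lever folds down to +x; z up; open cavity at -y. The latch lies at y=0 on a strip with its top 55 mm above the table, x -124 to 100, y -28 to 28 mm; nothing of the mould is higher but the latch.
- lever_pivot (a point): Axis of the lever (along the mould's y), at (0, 0, 73) mm in the mould's frame. Its friction (0.05 Nm) keeps the lever where it is left.
- draw_lever: Steel lever. Origin on its pivot, x along it to the free end, z out of its upper face (looks to the keeper while it stands). Starts turned up 1.35 to 1.75 rad about the mould's -y, end up; limit 2.05; 0 = flat, on its rubber stop. Dead centre at about 0.2 rad: below it snaps flat, above it a loaded lever can spring up. Pushed near its end, the loaded lever needs 3 to 10 N.
- lever_end (a point): On the upper face of the handle, in the lever's frame at (80, 0, 5) mm. The handle plate is 24 mm wide, 4 mm thick, 35 to 87 mm from the pivot, with an 8 mm round bead along its free end.
- lever_stop: Round rubber post, 14 mm wide, 19 mm high on the 55 mm strip at x = 78 mm of the mould; the flat lever rests on it and it gives about 1 mm per 15 N. Origin as the mould's.
- claw_link: Claw link: steel bar 12 mm wide, 4 mm thick, running 104 mm along its own -x from the crank pin (origin). The pin is at (21.5, 0, -4.6) mm in the lever's frame; the link turns freely on it about y, and has the mould's axes when all is closed. A weak spring (about 0.2 N) lifts its nose unless it is drawn snug on the lip.
- claw_tab (a point): Grip point of the upright tab on the claw's nose: 12 mm wide (y), 6 mm thick plate ending 11 mm above; (-102, 0, 26) mm in the link's frame. Pinch it across the 12 mm; it can turn between the pads. Moving it in the latch's plane turns link and lever; the lever's friction is felt as 3 to 6 N of pull before the claw bears; a felt pull of 11 to 14 N in all is snug.
- claw_tooth (a point): Lower inner edge of the tooth under the claw's nose (20 mm wide, 5 mm thick, to -x of this edge); (-99.5, 0, -12.5) mm in the link's frame. Hooked, it lies on the -x side of the lip, below the lip's top.
- sliding_half: Mould half with the keeper, sliding along the mould's x (2 N friction). Its origin starts 2 to 4 mm to -x of the mould's, and the closed latch holds it about 7 mm to +x of it. On the way it meets a rubber gasket (some 10 N per mm) that has set by an unknown amount: first touch anywhere from x = -1.5 to +5.5 mm, to be found by feel. Only gasket load keeps the claw hooked when let go.
- keeper_lip (a point): Middle of the top edge of the keeper lip: steel strip 26 mm wide (y), 4 mm thick, 7.5 mm high over the 55 mm strip, leaning 0.25 rad to -x. The tooth bears on its -x face, 2 mm to -x of this point; the strip is bare there. Axes as the mould's.
- beaker: Bystander: clear measuring cup, 66 mm wide, 70 mm tall, loose; origin at its underside.
- ring_cutter: Bystander: round steel cutter, 48 mm wide, 43 mm tall, loose; origin at its underside.
- nozzle: Bystander: steel piping nozzle, 25 mm wide, 40 mm tall, loose; origin at its underside.

How it is judged (in metres and radians):
On the way:
1. the claw is hooked behind the keeper lip, bears on it and stays there let go, the lever still standing (more than 0.6 rad up) (z of claw_tooth in the frame of keeper_lip below -0.002 m and x of claw_tooth in the frame of keeper_lip between -0.012 and 0.002 m and contact force between claw_link and sliding_half above 0.5 N and contact force between the fingers and claw_link below 0.1 N and angle between draw_lever's own z axis and vertical above 0.6 rad), for 0.2 s.
At the end, for the whole second after the job is handed in: The lever lies flat (within 0.06 rad) and still, the claw's tooth is behind the keeper lip (at least 2 mm below its top, no more than 12 mm in front of it) and pulls on it with more than 12 N, and the sliding half is drawn in more than 5 mm past the mould's origin (z of claw_tooth in the frame of keeper_lip below -0.002 m and x of claw_tooth in the frame of keeper_lip between -0.012 and 0.002 m and angle between draw_lever's own z axis and vertical below 0.06 rad and x of sliding_half in the frame of mould above 0.005 m and contact force between claw_link and sliding_half above 12 N and angular speed of draw_lever below 0.1 rad/s); the robot touches nothing.
It fails at once if the claw, held or pushed by the fingers, bears on the keeper or its half with more than 16 N (contact force between claw_link and sliding_half above 16 N and contact force between the fingers and claw_link above 0.5 N).
It fails at once if the flat lever is pressed on its stop with more than 25 N (contact force between draw_lever and lever_stop above 25 N).
It fails at once if the measuring cup is moved more than 15 mm (distance of beaker from where it was at the start of the episode above 0.015 m).
It fails at once if the ring cutter is moved more than 15 mm (distance of ring_cutter from where it was at the start of the episode above 0.015 m).
It fails at once if the nozzle is moved more than 15 mm (distance of nozzle from where it was at the start of the episode above 0.015 m).
It also fails if it takes over 64 s, if anything falls off the work surface, if the arm or the gripper's body presses on something with over 40 N, if the wrist force passes 120 N, or if a joint passes its speed limit or range.

## Robot

A 6-joint arm with a two-finger parallel gripper is mounted at the origin on the work surface; the furniture and walls round the work are solid. World frame = base frame: x ahead of the robot, y to its left, z up, the work surface at z = 0. Lengths are in mm, angles in rad, forces in N, time in s.
With the tool pointing down it reaches from about 275 to 875 mm from the base axis. Payload 12.5 kg.
Tool frame: the origin (TCP) lies between the finger pads; the fingertips stand 11 mm ahead of it and the grasp point (between the pads) lies 8 mm behind it; z points along the fingers, y is the line along which they close (so a half turn about z gives the same grasp; the last joint's range is limited). The gripper opens to 85 mm and grips with 20 to 120 N. Pads are 22 mm wide; open, the fingers measure 114 mm over their backs; the gripper's body (76 mm by 85 mm) begins 54 mm behind the grasp point. The pads swing forward as they close: fully open they stand 13 mm farther back than shut.
Start: joints at [-1.316, 0.351, 1.652, -0, 1.139, -0.085], TCP at [183.333, -518.53, 242.29] pointing down, gripper open.
Joint ranges: [-2.75, 2.75], [-0.79, 2.1], [0.01, 2.65], [-1.57, 4.71], [0.07, 3.14], [-2.87, 2.87]. Speed limits (rad/s): [2.22, 2.22, 2.79, 3.14, 3.14, 3.14].

## Interface

Orientations are given as a unit quaternion [w, x, y, z].
In Python, from workcell import manip, kinematics, eyes, sign_off, sensors gives the robot as it stands. The module is installed in compiled form; this text tells all that it offers. Calls block until the motion is done:
- manip.move_ptp(position, orientation): joint-space move of the TCP to a pose.
- manip.move_linear(position, feed=150, frame=None, until_force=None): straight line of the TCP; frame=None keeps the orientation; feed is the mean speed in mm/s. With until_force (N) it stops when the force on the tool has changed by that much, and returns True; else False.
- manip.movej(angles): joint-space move.
- manip.open_gripper() and manip.grasp(f_grip=None): open the fingers fully, or close them until they stop; f_grip is the grip in N (None keeps the last).
- manip.dwell(seconds).
- kinematics.solve_ik(position, orientation): joint angles nearest the present ones, or None.
- eyes.read_camera(name): name is "scene" or "top"; returns the picture (384x512x3 uint8, red, green, blue); there is no depth.
- eyes.get_calibration(name): a dict with "vfov" (degrees; the focal length in pixels is half the picture's height over the tangent of half this angle, whatever the lens; pixels are square), "cx", "cy" (the principal point, pixels), "xyz" and "orientation" of the camera in the world. Camera axes: x right, y up, looking along -z (the intrinsics and any distortion apply to the point x, -y, -z); pixel columns grow to the right and rows downward; lengths in mm; the calibration is good to about 2 mm. A picture is of the moment at which its call begins. get_calibration takes no time and is no camera call.
A pose or a line that the arm cannot do raises manip.PlanningError and nothing moves.
- sign_off(): hands the job in; it is judged then, once.
Readings, each from a call of its own:
- sensors.get_time_s(): time.
- sensors.get_q(): joint angles.
- sensors.get_joint_velocities(): joint speeds.
- sensors.get_joint_efforts(): joint torques, N m.
- sensors.get_eef_pos(): TCP position.
- sensors.get_tcp_rot(): TCP orientation.
- sensors.get_ft_force(): force on the tool from outside, world axes, zero at the start.
- sensors.get_moment(): the same for the moment, N m.
- sensors.get_finger_gap(): finger opening in mm.
- sensors.get_grip_force(): force on a finger pad.
Only numpy, scipy, OpenCV 4.12 (cv2) and the standard library are available. Lean on these libraries where they do the work, as an engineer would, in place of code of your own. Each camera call takes 0.05 s, during which the arm holds its last target. There are 200 camera calls.

## Working session

There is one attempt and no reset: what is moved stays moved. The work goes in short steps, each a Python script; the robot and the scene stay as the last script left them, time stands still between calls to the robot, and variables do not carry over. Pictures are saved under pics/ and viewed, at most 10 in all, crops included, and the job is handed in when it is done.

```bash
mkdir -p pics
python3 - <<'E'
from workcell import eyes,sensors
import cv2
for n in("scene","top"):
    c=eyes.get_calibration(n);print(n,c)
    im=eyes.read_camera(n)[:,:,::-1]
    cv2.imwrite(f"pics/{n}0.png",cv2.resize(im,(768,576),interpolation=cv2.INTER_CUBIC))
    cv2.imwrite(f"{n}0raw.png",im)
print(sensors.get_tcp_rot(),sensors.get_time_s())
E
```

```text
scene {'vfov': 54.45770431914526, 'cx': 260.51796687593173, 'cy': 191.7412794575097, 'xyz': array([251.17121193, 625.99732063, 601.20939899]), 'orientation': array([-0.23188846, -0.10627085,  0.44033149,  0.86083821])}
top {'vfov': 45.00658561775133, 'cx': 258.1430327890212, 'cy': 193.61860155799758, 'xyz': array([ 408.21585101,    7.21704439, 1037.04987982]), 'orientation': array([ 0.71424895,  0.06716263, -0.05655147, -0.69436269])}
[-5.02993577e-04  9.85600289e-01  1.69091140e-01 -5.72147538e-05] 0.1
```

View pics/scene0.png

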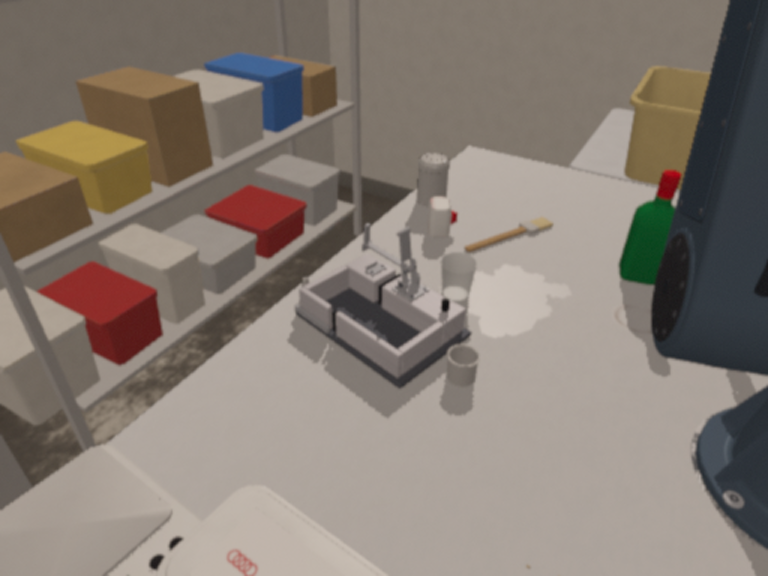

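View pics/top0.png

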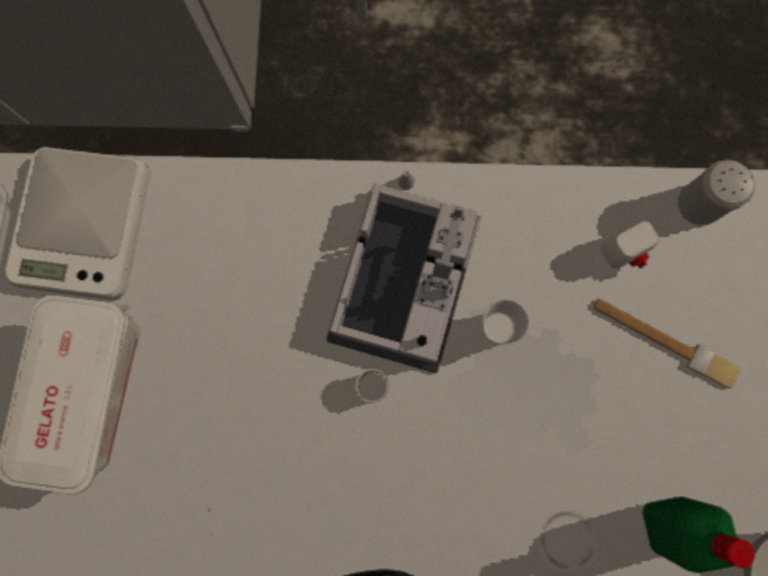

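Scene view: the mould's latch strip runs from the stop post (445,305) to the keeper (370,260), with the lever standing at (405,250). Top view: the strip runs from the keeper (455,215) to the stop (422,341), with the beaker at (505,322), ring cutter at (371,386) and nozzle at (405,180). I'll enlarge both.

```bash
cat > h.py <<'E'
import numpy as np,cv2
from scipy.spatial.transform import Rotation as R
from workcell import eyes,sensors,manip,kinematics,sign_off
def Rq(q): return R.from_quat(np.r_[q[1:],q[0]])
CAL={n:eyes.get_calibration(n) for n in("scene","top")}
def ray(n,u,v):
    c=CAL[n]; f=192/np.tan(np.radians(c["vfov"]/2))
    return c["xyz"],Rq(c["orientation"]).apply([(u-c["cx"])/f,-(v-c["cy"])/f,-1])
def atz(n,u,v,z):
    o,d=ray(n,u,v); return o+d*(z-o[2])/d[2]
def proj(n,P):
    c=CAL[n]; f=192/np.tan(np.radians(c["vfov"]/2))
    p=Rq(c["orientation"]).inv().apply(np.atleast_2d(P)-c["xyz"])
    return np.c_[c["cx"]-f*p[:,0]/p[:,2], c["cy"]+f*p[:,1]/p[:,2]]
def crop(n,u0,v0,w,h,k,name,im=None):
    im=eyes.read_camera(n)[:,:,::-1] if im is None else im
    cv2.imwrite("pics/"+name,cv2.resize(im[v0:v0+h,u0:u0+w],None,fx=k,fy=k,interpolation=cv2.INTER_CUBIC))
E
python3 - <<'E'
from h import *
crop("top",210,110,120,145,4,"t1.png",cv2.imread("top0raw.png"))
crop("scene",190,140,130,120,5,"s1.png",cv2.imread("scene0raw.png"))
E
```

```text
(no output)
```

View pics/t1.png

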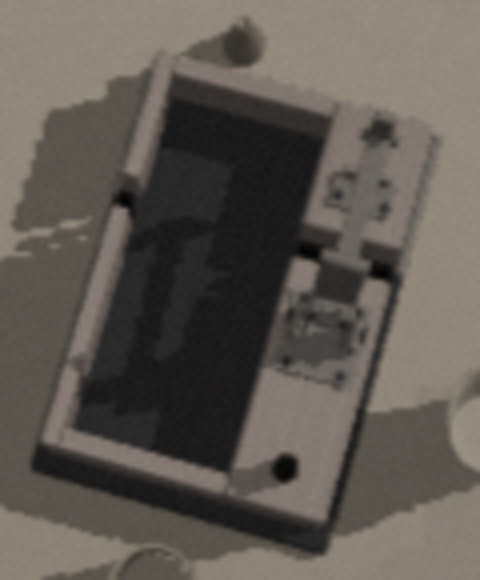

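View pics/s1.png

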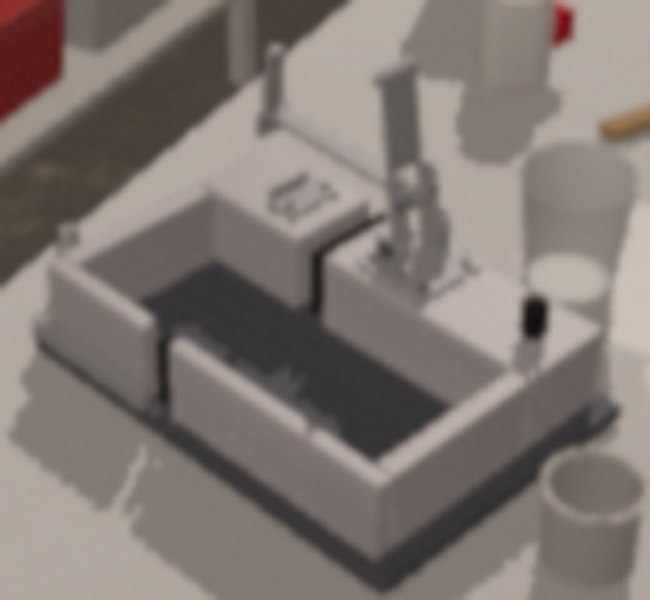

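Top crop: stop top (285,467), bead (343,262), tab (380,128), strip corners (322,522), (435,137), (337,103). Scene crop: stop top (535,302), bead (397,74), tab top (274,47), strip near-right corner (600,325), far-left corner (210,187). I'll fit the pose to these.

```bash
cat >> h.py <<'E'
def model(p):
    # returns dict of functions: mould->world and link/lever point fns ; p=[x,y,yaw,lev,link,s]
    M=R.from_euler("z",p[2]); o=np.array([p[0],p[1],0])
    W=lambda q:M.apply(q)+o
    L=R.from_euler("y",-p[3]); K=R.from_euler("y",p[4])  # link: +p4 lifts nose (nose at -x)
    lev=lambda q:L.apply(q)+[0,0,73]
    link=lambda q:K.apply(q)+lev([21.5,0,-4.6])
    return W,lev,link
E
cat > fit.py <<'E'
from h import *
from scipy.optimize import least_squares
T=lambda x,y:(x/4+210-.375,y/4+110-.375)
S=lambda x,y:(x/5+190-.4,y/5+140-.4)
def pred(p):
    W,lev,link=model(p); s=p[5]
    return [("top",W([78,0,74]),T(285,467),1),("top",W([100,28,55]),T(322,522),1),("top",W([-124+s,28,55]),T(435,137),1),
    ("top",W([-124+s,-28,55]),T(337,103),1),("top",W(lev([86,0,3])),T(343,262),1),("top",W(link([-102,0,37])),T(381,126),.4),
    ("scene",W([78,0,74]),S(535,302),1),("scene",W(lev([87,0,3])),S(397,74),1),("scene",W(link([-102,0,37])),S(274,47),1),
    ("scene",W([100,28,55]),S(600,325),1),("scene",W([-124+s,-28,55]),S(210,187),1)]
def res(q):
    p=q[:6]; off={"top":[0,0],"scene":q[6:8]}
    return np.concatenate([w*(proj(n,P)[0]+off[n]-m) for n,P,m,w in pred(p)]+[[(p[5]+3)/2,(p[3]-1.55)/.3],np.array(q[6:8])/1.5])
a=atz("top",*T(285,467),74);b=atz("top",*T(343,262),150)
print(a,b)
r=least_squares(res,[a[0]+78,a[1],np.pi,1.55,.05,-3,0,0])
np.set_printoptions(precision=3,suppress=True)
print(r.x);print(r.fun[:22].reshape(-1,2))
W,lev,link=model(r.x)
for n,P in dict(origin=W([0,0,0]),tab=W(link([-102,0,26])),tooth=W(link([-99.5,0,-12.5])),end=W(lev([80,0,5])),beak=atz("top",505/1.5,322/1.5,70),ring=atz("top",371/1.5,386/1.5,43),noz=atz("top",405/1.5,180/1.5,40)).items(): print(n,P)
np.save("p.npy",r.x)
E
python3 fit.py
```

```text
[510.47818421 -25.12899111  74.        ] [603.7205413  -48.82047697 150.        ]
[586.133 -44.769   2.876   1.718   0.05   -0.054   0.38    0.529]
[[-0.382 -0.193]
 [-0.164  0.764]
 [ 0.121 -1.104]
 [ 0.043  0.343]
 [ 0.263  0.431]
 [ 0.603 -0.814]
 [-0.032  0.009]
 [-0.17  -0.632]
 [ 0.232  0.026]
 [ 1.039  0.887]
 [-1.238 -0.525]]
origin [586.133 -44.769   0.   ]
tab [681.842 -70.764 126.034]
tooth [681.299 -70.617  87.457]
end [602.258 -49.149 151.395]
beak [ 538.812 -141.688   70.   ]
ring [445.729  43.743  43.   ]
noz [753.166   3.131  40.   ]
```

```bash
cat >> h.py <<'E'
p=np.load("p.npy"); W,lev,link=model(p)
psi=p[2]; h=(psi-np.pi)/2; Q=np.array([0,np.cos(h),np.sin(h),0])
ex=np.array([np.cos(psi),np.sin(psi),0]); ey=np.array([-np.sin(psi),np.cos(psi),0])
toM=lambda P:R.from_euler("z",-psi).apply(np.asarray(P)-[p[0],p[1],0])
def ft():
    f=np.mean([ (manip.dwell(.02),sensors.get_ft_force())[1] for _ in range(3)],axis=0)
    return np.array([f@ex,f@ey,f[2]])   # mould axes
def st(tag=""):
    print(tag,"t%.1f"%sensors.get_time_s(),"TCPm",toM(sensors.get_eef_pos()).round(1),"F",ft().round(1),"gap %.1f"%sensors.get_finger_gap(),"grip %.1f"%sensors.get_grip_force())
E
python3 - <<'E'
from h import *
tab=W(link([-102,0,26])); print(toM(tab))
manip.move_ptp(tab+[0,0,70],Q); st("above")
manip.move_linear(tab+[0,0,-8],feed=80,until_force=5); st("down")
manip.grasp(f_grip=20); st("grip")
crop("scene",190,120,130,120,5,"s2.png")
E
```

```text
[-9.91764222e+01  1.05991788e-14  1.26034004e+02]
above t2.5 TCPm [-99.3   0.9 196.2] F [-0.5  0.  -0.1] gap 85.3 grip 0.0
down t3.7 TCPm [-99.5  -0.  118.7] F [-0.2  0.2 -0.1] gap 85.4 grip 0.0
grip t4.4 TCPm [-99.2  -0.3 118.1] F [ 0.  -1.7  0.1] gap 11.2 grip 24.6
```

View pics/s2.png

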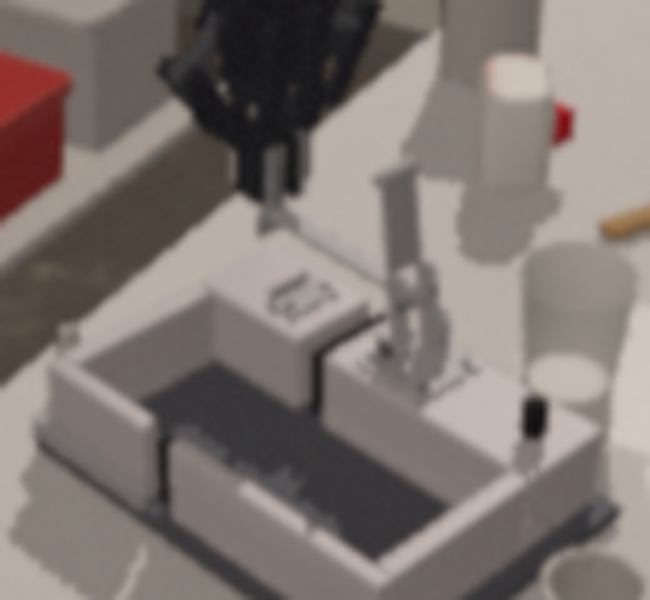

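The tab is gripped (gap 11.2 mm, side force only 1.7 N), at about (268,165) between the pads. Next I lower the claw behind the lip.

```bash
cat >> h.py <<'E'
from scipy.optimize import brentq
def cfg(a,toothz=None,phi=None):
    f=lambda ph:model([*p[:3],a,ph,0])[2]
    if phi is None: phi=brentq(lambda ph:f(ph)([-99.5,0,-12.5])[2]-toothz,-.6,.4)
    l=f(phi); return phi,l([-102,0,26]),l([-99.5,0,-12.5])
def solve(tab):
    "lever angle and link angle from tab position (mould frame)"
    from scipy.optimize import fsolve
    return fsolve(lambda v:(cfg(v[0],phi=v[1])[1]-tab)[[0,2]],[1.6,-.2])
def gotab(tabm,**k): return manip.move_linear(W(np.array(tabm)-[0,0,8]),**k)
E
python3 - <<'E'
from h import *
phi1,_,t=cfg(1.88,57.5); print(phi1,t)
manip.grasp(f_grip=40)
for s in np.linspace(0,1,6)[1:]:
    a=p[3]+s*(1.88-p[3]); phi,tab,to=cfg(a,phi=p[4]+s*(phi1-p[4]))
    hit=gotab(tab,feed=40,until_force=9); st("s%.1f hit%d toothz %.1f"%(s,hit,to[2]))
    if hit: break
E
```

```text
-0.25699758487117835 [-95.21554915   0.          57.5       ]
s0.2 hit0 toothz 81.4 t5.0 TCPm [-101.8   -0.   111.8] F [-0.9 -3.   3.7] gap 10.8 grip 43.5
s0.4 hit0 toothz 75.3 t5.4 TCPm [-103.8   -0.   105.4] F [-1.5 -3.3  2.9] gap 10.9 grip 43.5
s0.6 hit0 toothz 69.3 t5.7 TCPm [-105.3   -0.    99. ] F [-0.3 -3.3  3. ] gap 11.0 grip 43.7
s0.8 hit0 toothz 63.3 t6.1 TCPm [-106.6   -0.    92.7] F [-0.7 -2.9  3.9] gap 11.2 grip 43.9
s1.0 hit0 toothz 57.5 t6.5 TCPm [-107.4   -0.    86.1] F [-0.8 -3.4  3. ] gap 11.0 grip 44.0
```

Run:
```python
from h import *
P=sensors.get_eef_pos()
hit=manip.move_linear(P-[0,0,3.5],feed=8,until_force=4); st("touch%d"%hit)
P=np.array(sensors.get_eef_pos()); 
if hit: P[2]+=1.3
manip.move_linear(P,feed=20); st("up"); 
crop("scene",190,140,100,80,6,"s3.png")
```

```text
touch1 t6.8 TCPm [-107.6   -0.2   85. ] F [-0.6 -1.4  5.3] gap 10.4 grip 44.2
up t7.1 TCPm [-107.6   -0.2   86.1] F [-2.  -2.7  0.7] gap 10.9 grip 43.7
```

View pics/s3.png

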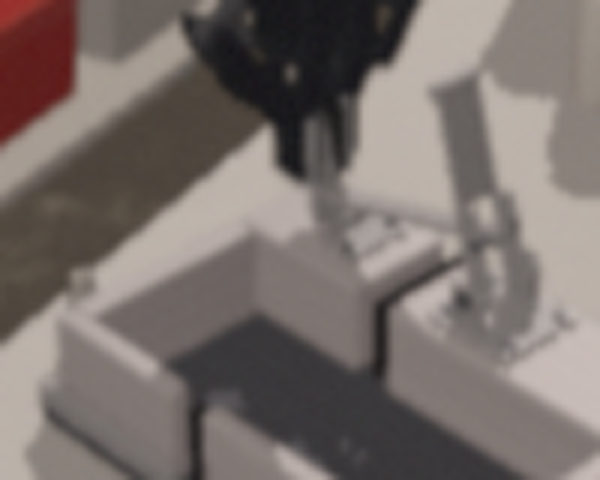

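The claw's nose sits down on the sliding half behind the keeper plate (about (330,235)). It touched at a modelled 56.4 mm, which is the strip, so I start the pull.

Run:
```python
from h import *
P0=np.array(sensors.get_eef_pos()); f0=ft(); print(f0.round(1))
for i in range(1,60):
    manip.move_linear(P0+ex*.5*i,feed=8)
    f=ft()
    if i%2==0 or f[0]<-8: print(i*.5,toM(sensors.get_eef_pos()).round(1),f.round(1))
    if f[0]<-11 or abs(f[2])>12: break
st("end"); print(solve(toM(sensors.get_eef_pos())+[0,0,8]))
```

```text
[-2.1 -2.6  1. ]
1.0 [-106.6   -0.2   86.1] [-3.9 -2.6  1.1]
2.0 [-105.5   -0.2   86.1] [-3.2 -2.3  0.4]
3.0 [-104.5   -0.2   86.1] [-3.4 -2.4  0.7]
4.0 [-103.5   -0.2   86.1] [-3.4 -2.2  1.1]
5.0 [-102.6   -0.2   86.2] [-3.6 -2.3  0.3]
6.0 [-101.8   -0.2   86.2] [-4.7 -2.2 -0.8]
7.0 [-100.9   -0.2   86.2] [-5.  -1.9 -0.5]
8.0 [-100.    -0.2   86.2] [-4.7 -2.4 -0.6]
9.0 [-99.   -0.2  86.2] [-5.3 -1.7 -0.9]
10.0 [-98.1  -0.2  86.2] [-6.  -2.3 -1.6]
11.0 [-97.2  -0.2  86.2] [-6.9 -2.9 -2.6]
12.0 [-96.3  -0.2  86.1] [-6.9 -2.7 -2.7]
13.0 [-95.3  -0.2  86.2] [-7.3 -2.7 -3.7]
14.0 [-94.4  -0.2  86.2] [-7.3 -2.5 -2.5]
15.0 [-93.5  -0.2  86.2] [-7.8 -1.8 -2.5]
15.5 [-93.1  -0.2  86.3] [-8.3 -1.9 -3.2]
16.0 [-92.8  -0.2  86.4] [-9.2 -2.3 -3.3]
16.5 [-92.5  -0.2  86.4] [-10.6  -3.   -3. ]
17.0 [-92.2  -0.2  86.4] [-11.9  -2.3  -4.2]
end t17.5 TCPm [-92.2  -0.2  86.4] F [-11.6  -2.8  -4.1] gap 10.6 grip 43.0
[ 1.14962824 -0.21405331]
```

Run:
```python
from h import *
P0=np.array(sensors.get_eef_pos())
P=W([-90.5,-.2,86.2]) # last command approx
base=toM(P0)
for i in range(1,5):
    manip.move_linear(P+ex*.3*(i-1),feed=8); f=ft(); print(i,f.round(1),toM(sensors.get_eef_pos()).round(1))
    if f[0]<-12.3: break
manip.dwell(.3); st("snug")
manip.open_gripper(); manip.dwell(.3); st("open")
manip.move_linear(np.array(sensors.get_eef_pos())+[0,0,75],feed=150)
crop("scene",190,130,130,120,5,"s4.png"); st("up")
```

```text
1 [-12.1  -2.6  -5.4] [-92.2  -0.1  86.5]
2 [-13.1  -2.3  -5. ] [-92.   -0.2  86.5]
snug t18.4 TCPm [-92.   -0.2  86.5] F [-13.3  -2.2  -5.9] gap 11.0 grip 42.8
open t19.5 TCPm [-90.2  -0.2  86.2] F [-0.1 -0.   0.2] gap 85.4 grip 0.0
up t20.2 TCPm [-8.960e+01 -1.000e-01  1.598e+02] F [-0.3 -0.4 -0.5] gap 85.5 grip 0.0
```

View pics/s4.png

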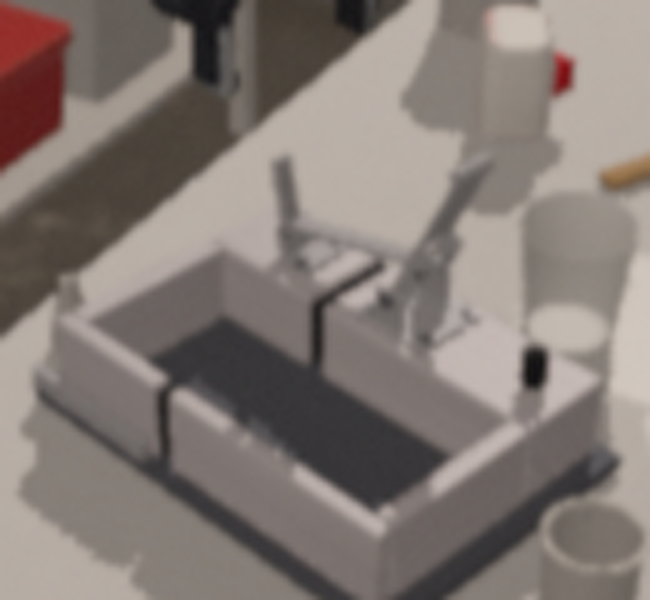

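The halves are closer together, the claw is still down with its tab top at (285,158), and the lever leans at about (472,165). I'll compare that with the hooked model.

Run:
```python
from h import *
off=p[6:8]
def px(P): return ((proj("scene",W(P))[0]+off+.4-[190,130])*5).round(0)
from scipy.optimize import least_squares
def pts(a,ph):
    _,l,k=model([*p[:3],a,ph,0]); return l([87,0,3]),k([-102,0,37]),k([-99.5,0,-12.5])
for a,ph in((1.15,-.214),(1.1,-.22),(1.15,-.1)):
    b,t,to=pts(a,ph); print(a,ph,px(b),px(t),to.round(1))
r=least_squares(lambda v:np.r_[px(pts(*v)[0])-[474,165],px(pts(*v)[1])-[284,158]],[1.15,-.2],diff_step=.05);print(r.x,r.fun,pts(*r.x)[2])
```

```text
1.15 -0.214 [473. 170.] [281. 155.] [-81.6   0.   57.4]
1.1 -0.22 [479. 176.] [282. 157.] [-80.5   0.   56.2]
1.15 -0.1 [473. 170.] [284. 136.] [-84.8   0.   68.4]
[ 1.15920656 -0.23733933] [-2.  3. -4.  0.] [-80.95447534   0.          55.32037434]
```

The picture matches the model: hooked, tooth at about 55–57 mm, lever at 1.15 rad. Next I push the lever over with closed fingers.

```bash
cat > push.py <<'E'
from h import *
def tcp(a,gap=0,r=74):
    n=np.array([-np.sin(a),0,np.cos(a)])
    P=np.array([r*np.cos(a),0,73+r*np.sin(a)])+(5+gap)*n
    return W(P+[-11,0,11])
E
python3 - <<'E'
from push import *
c=np.array(sensors.get_eef_pos()); c[2]=220
manip.move_linear(c,feed=200)
manip.grasp(f_grip=20)
t=tcp(1.15,12); manip.move_linear([t[0],t[1],220],feed=200)
manip.move_linear(t,feed=120); st("ready")
peak=0
for a in np.arange(1.15,.17,-.05):
    manip.move_linear(tcp(a),feed=60)
    f=ft(); n=np.array([-np.sin(a),0,np.cos(a)]); print("%.2f"%a,f.round(1),"n %.1f"%(f@n))
    if np.linalg.norm(f)>22: break
st()
E
```

```text
ready t22.8 TCPm [  3.1  -0.  158.9] F [ 0.1  0.3 -0.6] gap -0.1 grip 0.0
1.15 [ 0.3 -0.1  0.3] n -0.1
1.10 [-0.3 -0.4  0.5] n 0.5
1.05 [-1.1  0.4  1.8] n 1.8
1.00 [-1.2  1.3  2.6] n 2.4
0.95 [-1.3  0.4  2.9] n 2.7
0.90 [-0.9  0.2  3.3] n 2.8
0.85 [-0.9  1.4  3.5] n 3.0
0.80 [-0.9  1.2  3.1] n 2.8
0.75 [-1.4  0.9  2.8] n 3.0
0.70 [-1.4  0.7  2.3] n 2.7
0.65 [-1.7  0.9  1.1] n 1.9
0.60 [-1.4  0.4  0.9] n 1.5
0.55 [-1.7  0.3  1. ] n 1.7
0.50 [-0.7  0.2  0.3] n 0.7
0.45 [-0.3  0.2  0.1] n 0.3
0.40 [-0.6 -0.1  0.6] n 0.8
0.35 [ 0.1 -0.1 -0.4] n -0.4
0.30 [-0.2  0.1 -0.4] n -0.3
0.25 [0.5 0.  0.2] n 0.1
0.20 [-0.  -0.4  0.1] n 0.1
 t28.9 TCPm [ 60.6   0.  103.5] F [-0.1 -0.6  0.2] gap -0.3 grip 0.0
```

The force fell away from 0.7 rad on, so I look.

Run:
```python
from push import *
crop("scene",190,130,130,120,5,"s5.png")
```

```text
(no output)
```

View pics/s5.png

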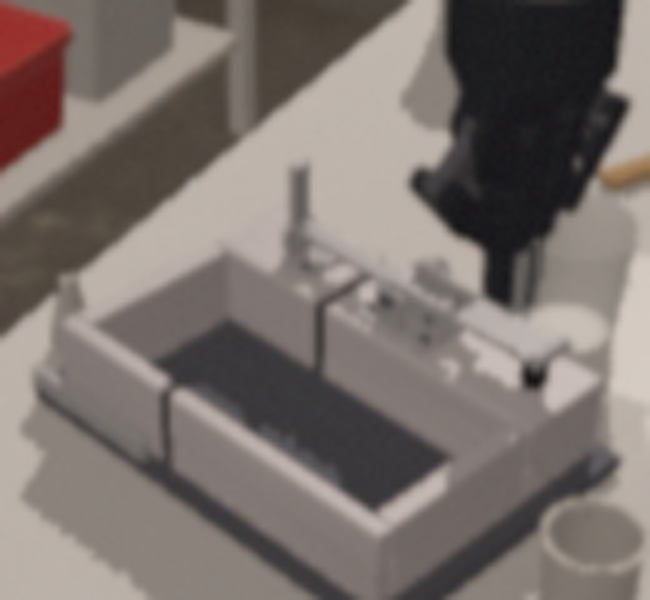

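Run:
```python
from h import *
off=p[6:8]
px=lambda P: ((proj("scene",W(P))[0]+off+.4-[190,130])*5).round(0)
for a,ph in((0,0),(0,.05),(.1,-.03),(.1,.05),(.2,0),(.2,.05)):
    _,l,k=model([*p[:3],a,ph,0]); print(a,ph,"bead",px(l([87,0,3])),"tabtop",px(k([-102,0,37])),"nose",px(k([-102,0,0])),k([-99.5,0,-12.5]).round(1))
for s in(-3,0,3,5,7): print(s,"corner",px([-124+s,-28,55]))
```

```text
0 0 bead [550. 357.] tabtop [300. 165.] nose [300. 226.] [-78.    0.   55.9]
0 0.05 bead [550. 357.] tabtop [303. 158.] nose [300. 218.] [-78.5   0.   60.9]
0.1 -0.03 bead [550. 342.] tabtop [299. 166.] nose [300. 228.] [-77.2   0.   55.1]
0.1 0.05 bead [550. 342.] tabtop [303. 154.] nose [300. 215.] [-78.1   0.   63.1]
0.2 0 bead [549. 325.] tabtop [301. 158.] nose [300. 219.] [-77.5   0.   60.3]
0.2 0.05 bead [549. 325.] tabtop [304. 151.] nose [301. 211.] [-78.    0.   65.3]
-3 corner [200. 232.]
0 corner [204. 234.]
3 corner [208. 237.]
5 corner [210. 238.]
7 corner [213. 240.]
```

Tab top at (298,165) and nose at (300,230) fit the closed, hooked pose. The bead at about (548,345) is uncertain, so I feel the lever's height with a gentle press.

Run:
```python
from push import *
t=tcp(0,0); 
manip.move_linear([t[0],t[1],sensors.get_eef_pos()[2]],feed=60)
hit=manip.move_linear(t-[0,0,1.5],feed=10,until_force=4); st("hit%d"%hit)
print("tip z",sensors.get_eef_pos()[2]-11,"flat face 78")
```

```text
hit1 t30.6 TCPm [63.  -0.  88.6] F [0.7 0.5 4.8] gap -0.2 grip 2.5
tip z 77.61926728478073 flat face 78
```

The lever's face is at 77.6 mm against 78 for flat, so it lies on its stop. I retract and check once more.

Run:
```python
from push import *
c=np.array(sensors.get_eef_pos())
manip.move_linear(c+[0,0,130],feed=120); manip.dwell(.5); st()
crop("scene",190,130,130,120,5,"s6.png")
```

```text
t32.4 TCPm [ 63.1   0.  218.6] F [ 0.5 -0.4  0.1] gap -0.2 grip 0.0
```

View pics/s6.png

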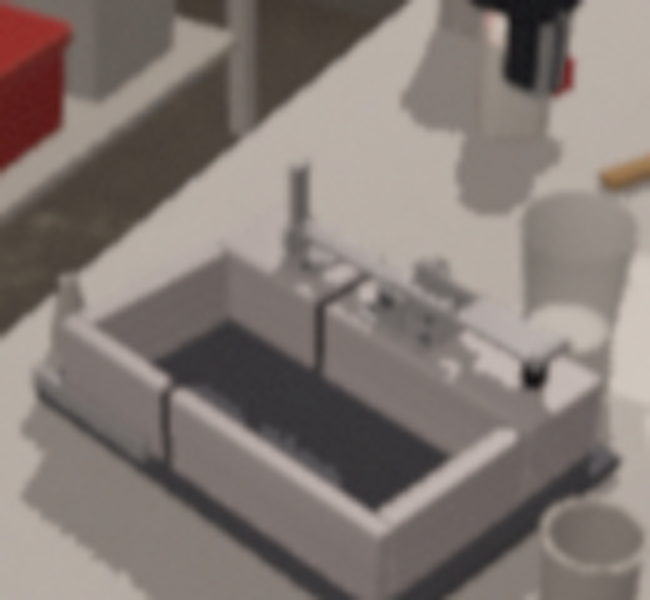

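The lever is flat with its bead at (550,347), and the claw is down at the lip with its tab top at (298,165). The slit at (320,330) is narrower and the bystanders are in place, so I hand in.

```bash
python3 -c "
from workcell import sign_off
print(sign_off())"
```

```text
the job is handed in; nothing more can be done
None
```

I handed the job in at about 32 s of the 64 s limit, but the sign-off gave no verdict. As far as I could measure, the claw is hooked behind the lip and the lever is flat on its stop (face at 77.6 mm, nominal 78). The halves are drawn together about 10 mm by camera, with the measuring cup, ring cutter and nozzle not touched. I did not measure the final pull on the lip, and the push on the lever peaked at only about 3 N before it went over.

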